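# Free the fence stop from under the bridge and park it

### The job

Slide the fence stop along its T-slot, right under the bridge, to the open end of the rail and lift it out there; you will have to let go and take hold again on the other side, as the gripper cannot pass the bridge. Then set it down, not drop it, foot between the ribs of the parking cradle, and push it gently, by feel, along the channel until its end has pressed the back plate's sprung pad fully in; where the back plate is set differs each time. Leave the grinding disc, the flange and the hex key where they lie.

Things in the scene. Friction and masses are not known exactly. Their poses are not given: they have to be found in the camera images.
- rail: Fixed steel T-slot rail, 330 long, 62 wide. Origin: centre of underside, x along slot to the open end. Slot floor z 14; lips (top z 38, throat 17 wide; undercut 31 wide, 13 high) from x -165 to +95, closed by an end plate at x -157. From x +95 to +165 only a bare landing at z 14: the stop lifts straight out there.
- bridge: Grey fixed bridge straddling the rail, axes as the rail. Origin: at bench level on the rail's centre line, 16 to 34 towards the open end from the rail's middle. 24 long along the slot (x -12 to +12); crossbar underside z 84, top z 96, 94 across; legs at y -47 to -37 and +37 to +47, feet 8 high out to y 69.
- stop: Loose fence stop, 0.25-0.45 kg: aluminium bar 130 long (x), 24 wide, z 27 to 61, on a neck (50 long, 12 wide) and T-foot (50 long, 26 wide, z 0 to 10) under its middle. Origin: centre of foot's underside. Starts in the slot, foot on the slot floor, wholly on the closed-end side of the bridge, +x to the open end; slides with its own friction, 2.5 side play, 3 lift play.
- cradle: Fixed parking cradle: plate 160 long (x), 60 wide, 6 thick. Origin: centre of underside; x to its back plate. Ribs (top z 13, x -80 to +40) leave a channel 34 wide for the stop's foot. The upright back plate (62 high) is set differently each time, and not tracked: the free face of its pad (36 wide, z 33 to 59, black) is anywhere from x +42 to +70. The bar's end meets the pad: feel for it.
- disc: Brown grinding disc lying flat, 115 diameter, 6 thick, hole 22; bystander. Origin: centre of its underside.
- flange: Dark steel flange ring lying flat, 40 diameter, 10 high, bore 16; bystander. Origin: centre of its underside.
- hexkey: Steel hex key (L-shaped, 8 thick, long leg 130 along x, short leg 30 to +y at the +x end), lying flat; bystander. Origin: on the bench under the middle of the long leg.
- grinder: Yellow angle grinder, fixed, lying at the right, 400 long, 92 high; not to be handled. Origin on the bench under its neck; x towards its head (guard centre x +35), handle back to x -280, side grip to y +130.
- landing (a point): Point on the rail's landing, at slot-floor height (z 14), 35 mm beyond the end of the lips (rail x +130), on the centre line; axes as the rail. With the stop's origin here its foot is clear of the lips.
- pad (a joint): Weakly sprung black pad on the cradle's back plate: 0 free, 0.005 m pressed fully in (along the cradle's x). The spring needs under 0.5 N, less than the stop's friction, so the stop stays where it is left; at 0.005 m it is hard against its seat.
Not all that is in view belongs to the job. Of the things that look like the stop, the larger one is meant. Leave any yellow look-alike of the cradle alone.

How it is judged (in metres and radians):
On the way, in this order (a step that is already met when the one before it is completed fails the run):
1. the stop has been slid along the slot until its foot is out on the landing at the open end, still down at slot level (x of stop in the frame of rail above 0.117 m and z of stop in the frame of rail below 0.026 m and y of stop in the frame of rail between -0.02 and 0.02 m), for 0.05 s.
2. the stop has been lifted out (z of stop in the frame of rail above 0.045 m), for 0.1 s.
At the end, for the whole second after the job is handed in: The stop stands upright (within 0.06 rad) and at rest with its foot on the cradle's plate between the ribs, in line with the channel (within 0.2 rad, either way round), its bar holding the back plate's sprung pad pressed in by at least 3.8 of its 5 mm (x of stop in the frame of cradle between -0.024 and 0.016 m and y of stop in the frame of cradle between -0.006 and 0.006 m and z of stop in the frame of cradle between 0.003 and 0.0085 m and angle between the x axis of stop and the x axis of cradle, either way round below 0.2 rad and angle between stop's own z axis and vertical below 0.06 rad and linear speed of stop below 0.01 m/s and value of joint pad above 0.0038 m); the robot touches nothing.
It fails at once if the stop was dropped or thrown: moving faster than 0.5 m/s while the fingers do not touch it (linear speed of stop above 0.5 m/s and contact force between the fingers and stop below 0.01 N).
It fails at once if the disc, the flange or the hex key was moved by more than 30 mm (distance of any of disc, flange, hexkey from where it was at the start of the episode above 0.03 m).
It fails at once if the stop was rammed home: over 60 N between it and the cradle while it presses the pad in (contact force between stop and cradle above 60 N and value of joint pad above 0.001 m).
It also fails if it takes over 54 s, if anything falls off the work surface, if the arm or the gripper's body presses on something with over 40 N, if the wrist force passes 120 N, or if a joint passes its speed limit or range.

### The arm

A 6-joint arm with a two-finger parallel gripper is mounted at the origin on the work surface. World frame = base frame: x ahead of the robot, y to its left, z up, the work surface at z = 0. Lengths are in mm, angles in rad, forces in N, time in s.
With the tool pointing down it reaches from about 400 to 825 mm from the base axis. Payload 7 kg.
Tool frame: the origin (TCP) lies at the very end of the fingers, on their centre line; the grasp point (between the pads) lies 19 mm behind it; z points along the fingers, y is the direction in which the jaws open and shut (so a half turn about z gives the same grasp; the last joint's range is limited). The gripper opens to 88 mm and grips with 3 to 60 N. Pads are 19 mm wide; open, the fingers measure 130 mm over their backs; the gripper's body (78 mm by 193 mm) begins 47 mm behind the grasp point.
Start: joints at [-0.834, 0.359, 0.012, 0, -1.224, -0.288], TCP at [292.844, -608.143, 226.561] pointing down, gripper open.
Joint ranges: [-3.07, 3.07], [-1.43, 2.12], [-1.02, 1.25], [-3.03, 1.67], [-3.05, -0], [-3.03, 3.03]. Speed limits (rad/s): [2.39, 2.39, 3.01, 3.14, 3.14, 3.14].

### API

Orientations are given as a unit quaternion [x, y, z, w].
In Python, from plant import bot gives the robot as it stands. Calls block until the motion is done:
- bot.move_ptp(position, orientation): joint-space move of the TCP to a pose.
- bot.line_to(position, velocity=150, ori=None): straight line of the TCP; ori=None keeps the orientation; velocity is the mean speed in mm/s.
- bot.move_joints(angles): joint-space move.
- bot.move_gripper(opening, force=None): finger opening in mm; force is the grip in N (None keeps the last); returns when the fingers have stopped.
- bot.pause(seconds).
- bot.solve_ik(position, orientation): joint angles nearest the present ones, or None.
- bot.read_state(): the state.
- bot.camera(name): name is "side" or "top"; returns the picture (400x640x3 uint8, red, green, blue); there is no depth.
- bot.get_calibration(name): a dict with "fx", "fy", "cx", "cy" (pixels), "distortion" ([k1, k2, p1, p2, k3] as OpenCV has them; the pictures are not rectified), "view" (4x4, takes a point from world to camera coordinates). Camera axes: x right, y up, looking along -z (the intrinsics and any distortion apply to the point x, -y, -z); pixel columns grow to the right and rows downward; lengths in mm; the calibration is good to about 2 mm. A picture is of the moment at which its call begins. get_calibration takes no time and is no camera call.
A pose or a line that the arm cannot do raises bot.Unreachable and nothing moves.
- bot.close_job(): hands the job in, once; it reports no verdict.
The state is a dict: "t": time; "joint_pos": joint angles; "qvel": joint speeds; "tau": joint torques, N m; "tcp_pos": TCP position; "eef_rot": TCP orientation; "contact_force": force on the tool from outside, world axes, zero at the start; "moment": the same for the moment, N m; "width": finger opening in mm.
Only numpy, scipy, OpenCV 4.12 (cv2) and the standard library are available. Lean on these libraries where they do the work, as an engineer would, in place of code of your own. Each camera call takes 0.05 s, during which the arm holds its last target.

## Working session

There is one attempt and no reset: what is moved stays moved. The work goes in short steps, each a Python script; the robot and the scene stay as the last script left them, time stands still between calls to the robot, and variables do not carry over. Pictures are saved under pics/ and viewed, and the job is handed in when it is done.

```bash
ls; mkdir -p pics; python3 - <<'E'
from plant import bot
import cv2,numpy as np
for n in("top","side"):
    im=bot.camera(n); cv2.imwrite(f"pics/{n}0.png",im[...,::-1])
    c=bot.get_calibration(n); print(n,{k:np.round(v,4).tolist() for k,v in c.items()})
print(bot.read_state())
E
```

```text
pics
top {'fx': 483.7433, 'fy': 483.7433, 'cx': 315.6606, 'cy': 199.0334, 'distortion': [-0.039, 0.0, 0.0, 0.0, 0.0], 'view': [[-0.057, -0.9984, -0.0057, -14.8488], [0.9772, -0.057, 0.2044, -486.2711], [-0.2044, 0.0061, 0.9789, -1404.1731], [0.0, 0.0, 0.0, 1.0]]}
side {'fx': 492.9385, 'fy': 492.9385, 'cx': 325.7569, 'cy': 204.4158, 'distortion': [-0.1425, 0.0, 0.0, 0.0, 0.0], 'view': [[-0.9736, -0.2281, 0.0102, 464.3557], [0.1438, -0.5781, 0.8032, -154.6285], [-0.1773, 0.7834, 0.5957, -1363.0412], [0.0, 0.0, 0.0, 1.0]]}
{'t': 0.1, 'joint_pos': array([-8.33925887e-01,  3.59293590e-01,  1.12075675e-02, -2.90882738e-04,
       -1.22411056e+00, -2.88076309e-01]), 'qvel': array([ 1.36469581e-03, -1.70749702e-03,  4.33870770e-04,  5.19884742e-04,
       -9.07123499e-05, -2.63009945e-04]), 'tau': array([-1.07472959e-03, -5.84162664e+01,  2.93751436e+01,  7.01543212e+00,
        1.01554327e-02, -6.28929911e-05]), 'tcp_pos': array([ 292.65242465, -607.80323439,  225.75842783]), 'eef_rot': array([-2.22470255e-01,  9.74939217e-01,  6.77242181e-04, -2.24112287e-04]), 'contact_force': array([-0.56970974,  0.13906258,  0.04849807]), 'moment': array([-0.0131516 ,  0.03096557, -0.00483011]), 'width': 87.73194757501618}
```

View pics/top0.png

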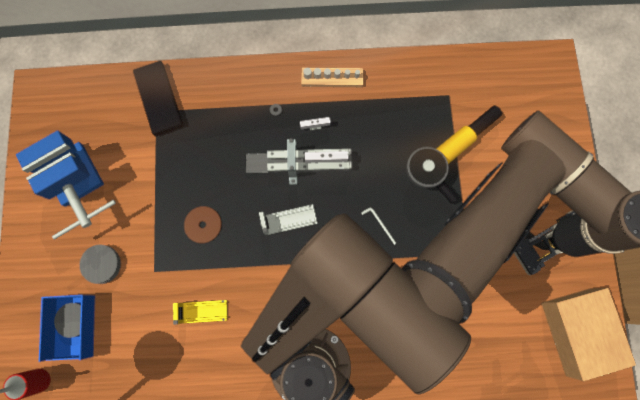

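View pics/side0.png

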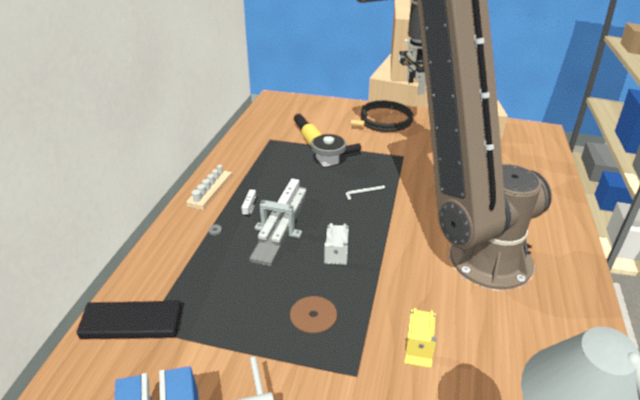

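The top view shows two stop look-alikes: a bar in the rail at about (327,155) and a small one beside it at (315,123). The bar in the rail fits, because it is larger and sits in the slot on the closed-end side of the bridge (292,160). The cradle is the light one at (288,219), and the yellow one at (200,311) is the decoy. I'll confirm this in enlarged crops.

```bash
python3 - <<'E'
import cv2
im=cv2.imread("pics/top0.png"); c=im[100:250,235:370]; cv2.imwrite("pics/top0c.png",cv2.resize(c,None,fx=4,fy=4,interpolation=cv2.INTER_CUBIC)[:600])
im=cv2.imread("pics/side0.png"); c=im[165:285,225:365]; cv2.imwrite("pics/side0c.png",cv2.resize(c,None,fx=5,fy=5,interpolation=cv2.INTER_CUBIC))
E
```

```text
(no output)
```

View pics/top0c.png

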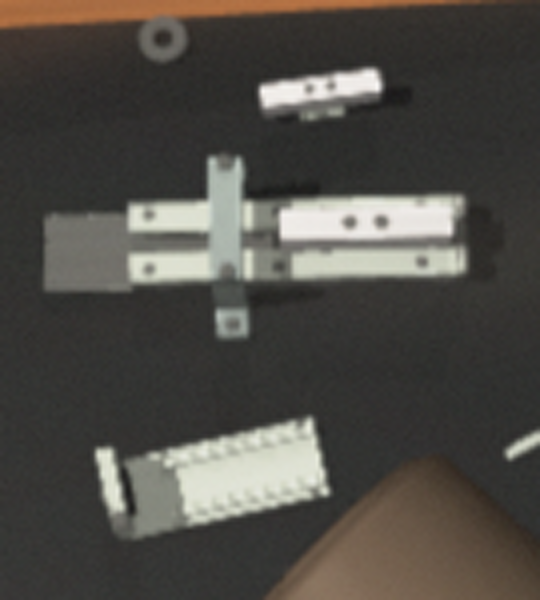

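View pics/side0c.png

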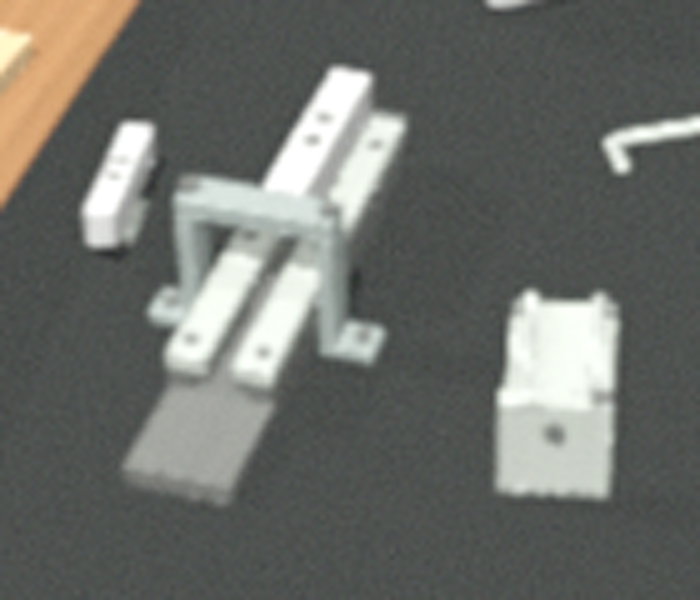

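The crops agree: the big bar in the slot is the stop, and the light cradle has its back plate on the left (+y). Next I'll measure from masks.

```bash
cat > h.py <<'E'
import cv2,numpy as np
from plant import bot
def ray(n,uv):
    c=bot.get_calibration(n);K=np.array([[c['fx'],0,c['cx']],[0,c['fy'],c['cy']],[0,0,1.]])
    p=cv2.undistortPoints(np.float64(uv).reshape(-1,1,2),K,np.float64(c['distortion'])).reshape(-1,2)
    V=np.array(c['view']);R=V[:3,:3];t=V[:3,3]
    d=np.c_[p[:,0],-p[:,1],-np.ones(len(p))]@R
    return -R.T@t,d
def onplane(n,uv,z):
    o,d=ray(n,uv); return o+d*((z-o[2])/d[:,2])[:,None]
def proj(n,P):
    c=bot.get_calibration(n);K=np.array([[c['fx'],0,c['cx']],[0,c['fy'],c['cy']],[0,0,1.]])
    V=np.array(c['view']);q=np.float64(P).reshape(-1,3)@V[:3,:3].T+V[:3,3];q=q*[1,-1,-1]
    return cv2.projectPoints(q,np.zeros(3),np.zeros(3),K,np.float64(c['distortion']))[0].reshape(-1,2)
E
python3 - <<'E'
import cv2,numpy as np
from h import *
im=cv2.imread("pics/top0.png"); 
S=8
def up(x0,x1,y0,y1):
    c=cv2.resize(im[y0:y1,x0:x1],None,fx=S,fy=S,interpolation=cv2.INTER_CUBIC)
    return c, lambda p:(np.asarray(p)+.5)/S-.5+[x0,y0]
g=cv2.cvtColor(im,cv2.COLOR_BGR2GRAY)
print(g[143:176,300:356:6]); print(g[150:175:2,240:275:2])
c,f=up(235,370,135,185); gg=cv2.cvtColor(c,cv2.COLOR_BGR2GRAY); 
def rect(mask,n=3):
    cs,_=cv2.findContours(mask.astype(np.uint8),cv2.RETR_EXTERNAL,cv2.CHAIN_APPROX_NONE)
    return [(cv2.contourArea(k)/S**2,cv2.minAreaRect(k)) for k in sorted(cs,key=cv2.contourArea)[::-1][:n]]
m=(gg>235)
for a,r in rect(m):
    b=f(cv2.boxPoints(r)); print('white',a,b.round(1).tolist(),onplane("top",b,75).round(1).tolist())
cv2.imwrite("pics/m1.png",(m*255).astype(np.uint8)[:, :800*2:2][::2])
c2,f2=up(250,330,195,245); g2=cv2.cvtColor(c2,cv2.COLOR_BGR2GRAY)
m=(g2>165)
for a,r in rect(m): print('cr',a,f2(cv2.boxPoints(r)).round(1).tolist())
cv2.imwrite("pics/cr.png",c2)
cv2.imwrite("pics/rl.png",c[:, :640]);cv2.imwrite("pics/rr.png",c[:, 400:1080])
E
```

```text
[[ 45  46  46  47  47  49  48  48  49  51]
 [ 48  43  41  45  45  48  47  50  49  50]
 [ 47  43  38  47  51  49  49  48  51  50]
 [ 44  36  33  49  48  48  49  51  49  49]
 [ 34  32  32  51  50  49  50  54  54  50]
 [ 32  37  40  67  76  75  76  94  92  53]
 [ 48  63  98 136 171 172 164 170 149  52]
 [ 95 103 175 199 223 223 220 215 174  53]
 [127 127 210 214 222 225 230 226 177  46]
 [132 196 222 221 227 228 235 236 186  39]
 [134 235 234 233 229 201 233 232 174  41]
 [135 235 234 234 217 130 229 229 147  41]
 [131 235 233 233 198 112 230 228 142  42]
 [123 235 234 232 212 139 230 230 138  44]
 [ 99 234 234 234 228 199 230 228 134  43]
 [ 76 232 232 232 232 226 215 200 114  46]
 [ 85 201 199 194 202 191 158 133  77  43]
 [101 133 123 117 125 120 116 111  73  44]
 [106 111 115 114 116 116 118 133 112  45]
 [120 111 149 158 165 166 164 174 170  48]
 [132 113 190 197 205 202 200 196 202  44]
 [133 116 205 207 206 205 203 192 208  44]
 [134 109 209 209 207 207 205 188 208  46]
 [134 102 208 209 209 207 206 193 213  44]
 [132 106 206 207 206 206 204 204 199  46]
 [136 112 195 181 171 168
[... 1336 characters left out ...]
9], [319.9, 157.9], [305.2, 157.9]] [[623.0, -19.2, 75.0], [620.4, -63.6, 75.0], [604.8, -62.7, 75.0], [607.4, -18.4, 75.0]]
white 1.46875 [[336.4, 152.4], [336.5, 151.9], [340.8, 152.2], [340.8, 152.8]] [[619.1, -113.4, 75.0], [620.8, -113.6, 75.0], [619.0, -126.6, 75.0], [617.3, -126.4, 75.0]]
white 0.7109375 [[324.2, 157.4], [326.7, 157.4], [326.7, 157.8], [324.2, 157.8]] [[605.6, -75.6, 75.0], [605.1, -83.1, 75.0], [604.0, -83.0, 75.0], [604.4, -75.5, 75.0]]
cr 667.03125 [[274.9, 212.4], [312.5, 203.9], [316.8, 222.9], [279.2, 231.4]]
cr 56.6328125 [[258.4, 212.2], [262.5, 211.3], [265.8, 227.1], [261.6, 228.0]]
cr 2.796875 [[272.2, 213.1], [274.4, 213.1], [274.4, 214.6], [272.2, 214.6]]
```

View pics/cr.png

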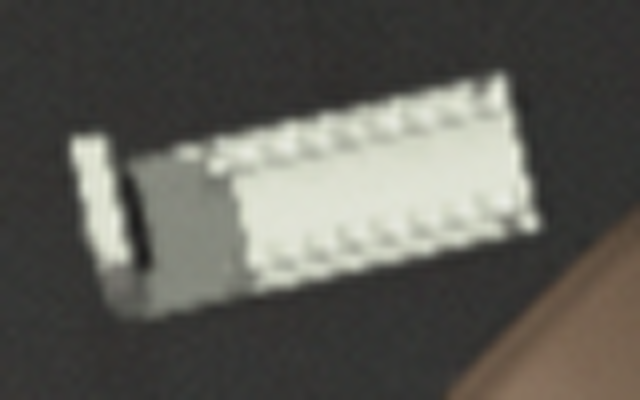

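View pics/rl.png

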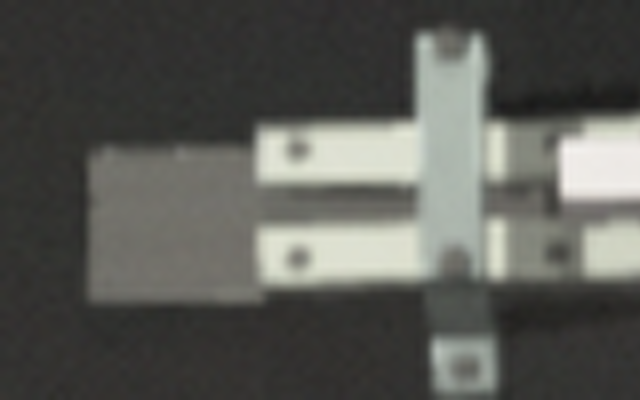

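View pics/rr.png

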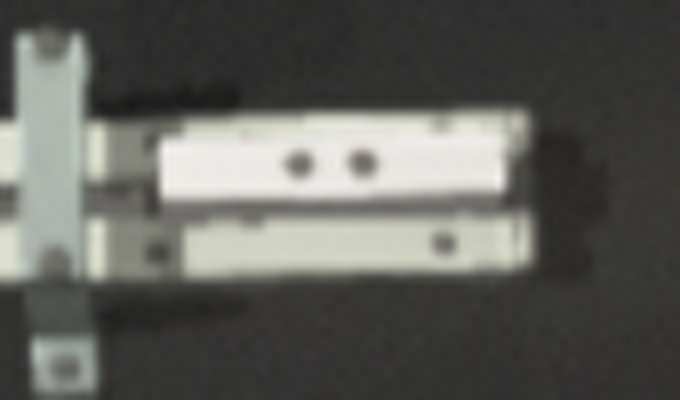

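```bash
python3 - <<'E'
from h import *
def R(p,o): return (np.float64(p)+.5)/8-.5+o
o=[235,135]
L=onplane("top",R([[256,124],[256,285],[933,268],[928,110]],o),38);print('lips',L.round(1).tolist())
A=onplane("top",R([[88,148],[88,301]],o),14);print('landing end',A.round(1).tolist(),A.mean(0))
S=onplane("top",R([[558,136],[558,203],[905,199],[905,136]],o),75);print('stop',S.round(1).tolist(),S.mean(0), np.linalg.norm(S[0]-S[3]),np.linalg.norm(S[0]-S[1]))
B=onplane("top",R([[415,33],[486,33],[420,278],[492,278]],o),96);print('bridge',B.round(1).tolist(),B.mean(0))
o=[250,195]
C=onplane("top",R([[178,150],[250,290],[540,230],[505,75]],o),13);print('ribs',C.round(1).tolist())
BP=onplane("top",R([[70,137],[104,134],[130,262],[97,268]],o),68);print('bp',BP.round(1).tolist())
# side view
o=np.array([225,165])
s=lambda p:(np.float64(p)+.5)/5-.5+o
print('side lips end', onplane("side",s([[165,365],[275,385]]),38).round(1).tolist())
print('side landing', onplane("side",s([[122,470],[232,500]]),14).round(1).tolist())
print('side stop far end', onplane("side",s([[330,67],[374,73]]),75).round(1).tolist())
print('side cradle bp top', onplane("side",s([[498,390],[615,405]]),62).round(1).tolist())
print('side cradle bp bottom', onplane("side",s([[498,494],[610,496]]),0).round(1).tolist())
E
```

```text
lips [[651.0, 100.3, 38.0], [586.4, 102.6, 38.0], [577.9, -157.4, 38.0], [641.3, -160.1, 38.0]]
landing end [[652.8, 169.1, 14.0], [590.5, 170.7, 14.0]] [621.63274309 169.89514128  14.        ]
stop [[627.5, -16.8, 75.0], [601.3, -15.5, 75.0], [595.2, -145.7, 75.0], [619.8, -147.5, 75.0]] [610.95843027 -81.36967773  75.        ] 130.8493493643386 26.275263535243138
bridge [[664.2, 34.2, 96.0], [662.6, 7.7, 96.0], [569.4, 36.5, 96.0], [567.8, 10.0, 96.0]] [615.99818482  22.11735681  96.        ]
ribs [[455.5, 93.8, 13.0], [399.8, 68.5, 13.0], [416.5, -43.0, 13.0], [477.5, -33.0, 13.0]]
bp [[452.6, 128.7, 68.0], [453.0, 116.1, 68.0], [404.7, 108.2, 68.0], [403.2, 120.4, 68.0]]
side lips end [[647.8, 106.8, 38.0], [583.0, 108.1, 38.0]]
side landing [[652.3, 169.9, 14.0], [586.6, 177.7, 14.0]]
side stop far end [[626.6, -151.0, 75.0], [597.9, -151.1, 75.0]]
side cradle bp top [[456.3, 109.4, 62.0], [392.9, 106.3, 62.0]]
side cradle bp bottom [[452.2, 124.2, 0.0], [392.3, 111.2, 0.0]]
```

```bash
cat >> h.py <<'E'
PSI=1.535; U=np.array([np.cos(PSI),np.sin(PSI)]); RC=np.array([615.7,5.5])
def quat(th): return np.array([np.cos(th/2),np.sin(th/2),0,0])
def rp(x,y=0): return RC+U*x+np.array([-U[1],U[0]])*y   # rail -> world xy
def st(tag=''):
    s=bot.read_state(); p=s['tcp_pos']; d=p[:2]-RC
    print(tag,'t%.2f'%s['t'],'tcp',p.round(1),'rail x %.1f y %.1f'%(d@U,d@[-U[1],U[0]]),'F',s['contact_force'].round(1),'w %.1f'%s['width']); return s
E
python3 - <<'E'
from h import *
for th in (PSI,PSI+np.pi,PSI-np.pi):
    for p in ([*rp(-140),44],[*rp(-10),44],[*rp(130),44],[*rp(130),160],[436,15,100],[430,60,35]):
        t=th if p[0]>500 else th+.165
        q=bot.solve_ik(np.array(p),quat(t)); print(th,np.round(p,0),None if q is None else np.round(q,2))
E
```

```text
1.535 [ 611. -134.   44.] [ 0.1   0.45 -0.31  0.   -0.81  3.01]
1.535 [615.  -4.  44.] [ 0.31  0.43 -0.34  0.   -0.8   2.8 ]
1.535 [620. 135.  44.] [ 0.52  0.46 -0.29  0.   -0.82  2.58]
1.535 [620. 135. 160.] [ 0.52  0.34 -0.17  0.   -1.06  2.58]
1.535 [436  15 100] [ 0.49  0.09 -0.67  0.   -0.81  2.78]
1.535 [430  60  35] [ 0.6   0.2  -0.75  0.   -0.63  2.67]
4.676592653589793 [ 611. -134.   44.] [ 0.1   0.45 -0.31  0.   -0.81 -0.13]
4.676592653589793 [615.  -4.  44.] [ 0.31  0.43 -0.34  0.   -0.8  -0.35]
4.676592653589793 [620. 135.  44.] [ 0.52  0.46 -0.29  0.   -0.82 -0.56]
4.676592653589793 [620. 135. 160.] [ 0.52  0.34 -0.17  0.   -1.06 -0.56]
4.676592653589793 [436  15 100] [ 0.49  0.09 -0.67  0.   -0.81 -0.36]
4.676592653589793 [430  60  35] [ 0.6   0.2  -0.75  0.   -0.63 -0.47]
-1.6065926535897932 [ 611. -134.   44.] [ 0.1   0.45 -0.31  0.   -0.81 -0.13]
-1.6065926535897932 [615.  -4.  44.] [ 0.31  0.43 -0.34  0.   -0.8  -0.35]
-1.6065926535897932 [620. 135.  44.] [ 0.52  0.46 -0.29  0.   -0.82 -0.56]
-1.6065926535897932 [620. 135. 160.] [ 0.52  0.34 -0.17  0.   -1.06 -0.56]
-1.6065926535897932 [436  15 100] [ 0.49  0.09 -0.67  0.   -0.81 -0.36]
-1.6065926535897932 [430  60  35] [ 0.6   0.2  -0.75  0.   -0.63 -0.47]
```

```bash
python3 - <<'E'
from h import *
Q=quat(PSI+np.pi)
p=np.array([611,-81.4])-53*U
bot.move_ptp(np.array([*p,150]),Q); st('above')
bot.move_gripper(60); st('open')
im=bot.camera("top"); cv2.imwrite("pics/top1.png",im[...,::-1])
bot.line_to(np.array([*p,44.]),150); st('down')
bot.move_gripper(10,25); st('grip')
im=bot.camera("side"); cv2.imwrite("pics/side1.png",im[...,::-1])
E
```

```text
above t2.17 tcp [ 609.  -135.3  150.2] rail x -140.9 y 1.6 F [ 0.9 -0.7  0.1] w 87.9
open t2.87 tcp [ 609.1 -134.3  150. ] rail x -140.0 y 1.6 F [0.1 1.5 0.5] w 60.5
down t3.77 tcp [ 609.8 -134.4   44.8] rail x -140.0 y 0.9 F [-0.3 -0.2  0.2] w 60.1
grip t4.45 tcp [ 609.5 -134.4   44.3] rail x -140.1 y 1.2 F [ 1.3 -0.8  1.6] w 24.2
```

View pics/top1.png

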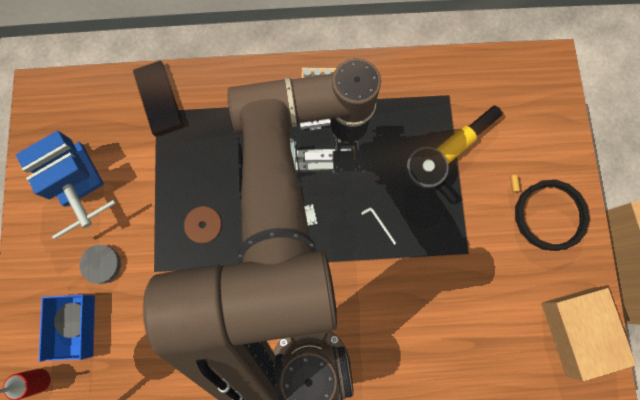

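View pics/side1.png

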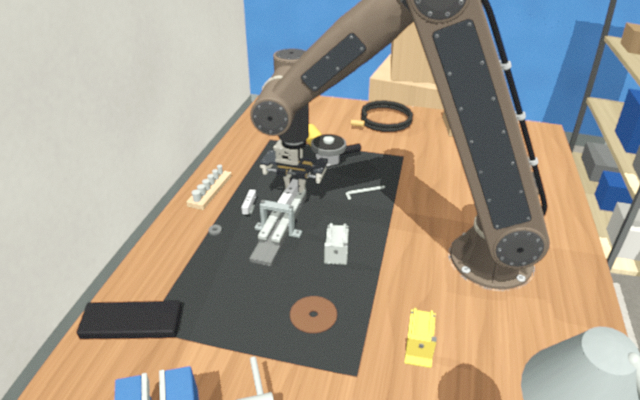

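```bash
python3 - <<'E'
from h import *
for x in (-120,-95,-70,-45,-25,-12):
    p=rp(x,1.2); bot.line_to(np.array([*p,44.]),90); s=st(x)
    if np.linalg.norm(s['contact_force'])>25: print('STOP');break
im=bot.camera("side"); cv2.imwrite("pics/side2.png",cv2.resize(im[165:285,205:365,::-1],None,fx=5,fy=5,interpolation=cv2.INTER_CUBIC))
E
```

```text
-120 t4.88 tcp [ 610.4 -113.6   44.1] rail x -119.2 y 1.0 F [-0.4  3.4  2.5] w 24.2
-95 t5.30 tcp [611.3 -88.9  44. ] rail x -94.5 y 1.0 F [-0.7  3.6  3.3] w 24.1
-70 t5.72 tcp [612.2 -64.1  44.1] rail x -69.7 y 1.0 F [0.5 3.2 4.3] w 23.9
-45 t6.15 tcp [613.1 -39.3  44.1] rail x -44.9 y 1.0 F [0.3 2.6 4.4] w 23.9
-25 t6.53 tcp [613.7 -19.5  44.1] rail x -25.0 y 1.1 F [-0.5  1.9  5.9] w 23.8
-12 t6.82 tcp [614.1  -6.7  44.1] rail x -12.2 y 1.1 F [-0.4  0.7  5.3] w 24.1
```

View pics/side2.png

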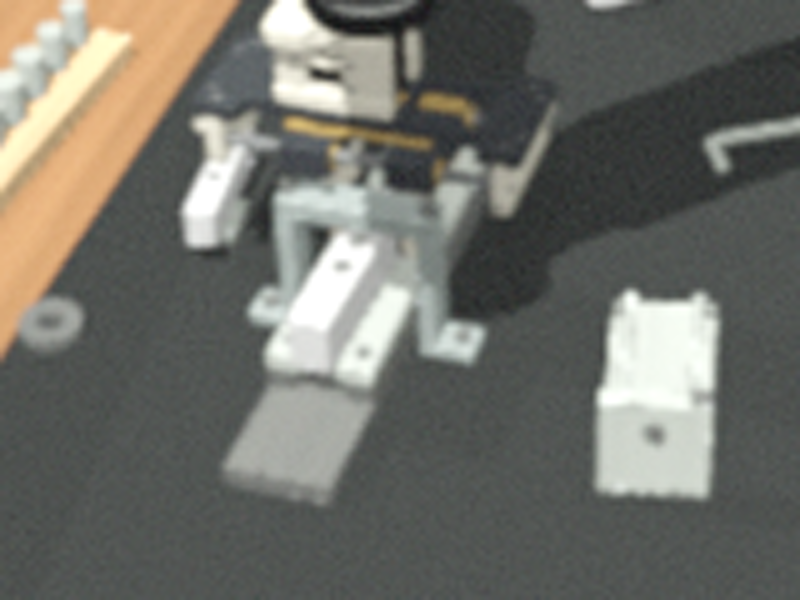

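The side view shows the bar through the bridge, with its nose at about (305,355) near the end of the lips. I'll let go and regrip on the open side.

```bash
python3 - <<'E'
from h import *
bot.move_gripper(50); st('rel')
bot.line_to(np.array([*rp(-12,1.2),130.]),200)
bot.line_to(np.array([*rp(49,1.0),130.]),150)
bot.line_to(np.array([*rp(49,1.0),44.]),120); s=st('down')
im=bot.camera("side"); cv2.imwrite("pics/side3.png",cv2.resize(im[165:285,205:365,::-1],None,fx=5,fy=5,interpolation=cv2.INTER_CUBIC))
if np.linalg.norm(s['contact_force'])<15:
    bot.move_gripper(10,30); st('grip')
E
```

```text
rel t7.54 tcp [614.1  -6.5  44. ] rail x -12.0 y 1.2 F [-0.4 -0.6  0.1] w 49.9
down t9.55 tcp [617.   54.4  44.6] rail x 48.9 y 0.4 F [-0.5  0.6  0.4] w 50.0
grip t10.15 tcp [616.8  54.7  44.4] rail x 49.2 y 0.6 F [ 0.7 -0.4  1.6] w 23.9
```

View pics/side3.png

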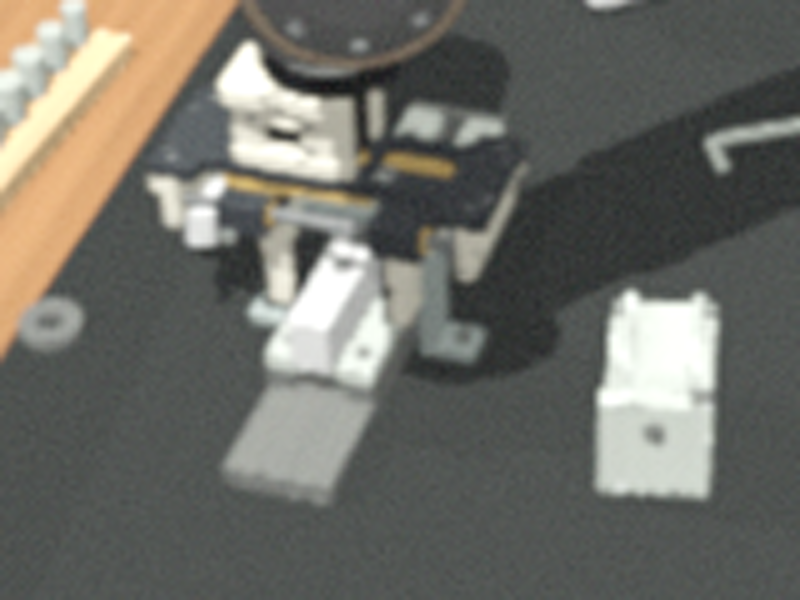

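```bash
python3 - <<'E'
from h import *
ok=True
for x in (70,92,114,135):
    p=rp(x,0.8); bot.line_to(np.array([*p,44.]),90); s=st(x)
    if np.linalg.norm(s['contact_force'])>25: print('STOP');ok=False;break
bot.pause(.2)
im=bot.camera("side"); cv2.imwrite("pics/side4.png",cv2.resize(im[165:285,205:365,::-1],None,fx=5,fy=5,interpolation=cv2.INTER_CUBIC))
im=bot.camera("top"); cv2.imwrite("pics/top4.png",cv2.resize(im[100:240,220:380,::-1],None,fx=4,fy=4,interpolation=cv2.INTER_CUBIC))
E
```

```text
70 t10.53 tcp [617.8  76.4  44.3] rail x 70.9 y 0.5 F [-0.5  4.1  4.7] w 23.6
92 t10.93 tcp [618.4  97.9  44.4] rail x 92.4 y 0.6 F [-0.6  2.1  5.3] w 23.9
114 t11.32 tcp [619.2 119.7  44.3] rail x 114.3 y 0.6 F [-0.7  2.3  5.4] w 24.1
135 t11.70 tcp [619.9 140.7  44.3] rail x 135.3 y 0.6 F [-1.7  1.9  5.6] w 23.9
```

View pics/side4.png

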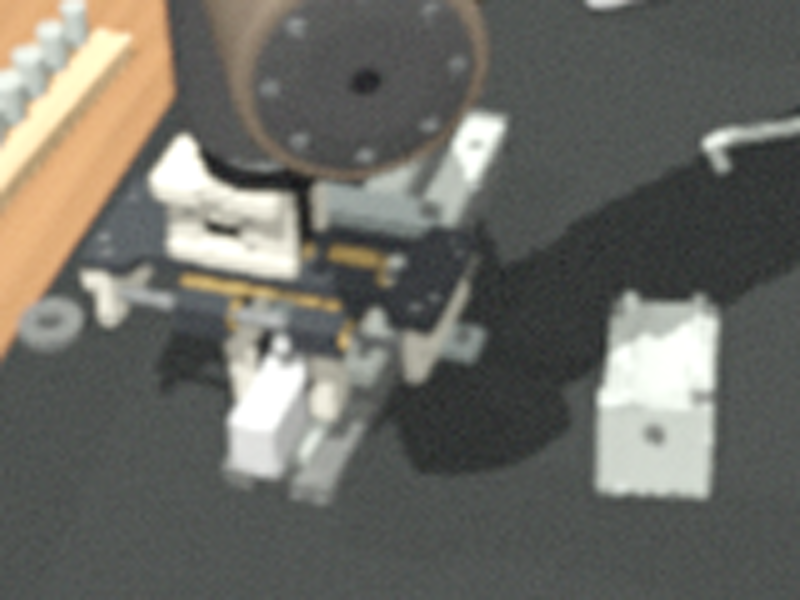

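View pics/top4.png

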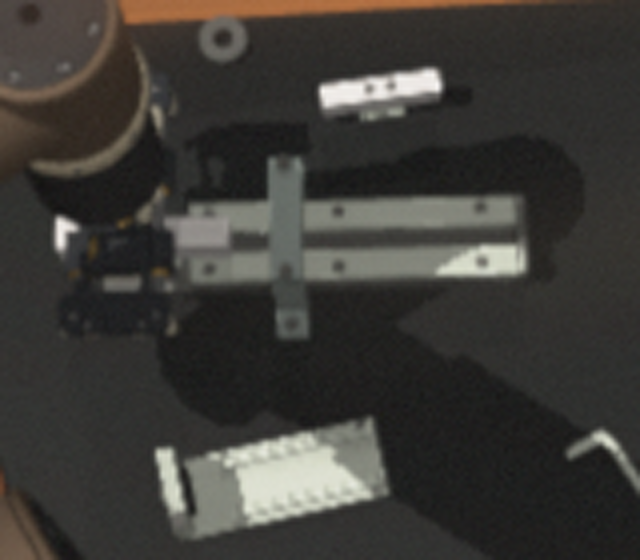

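```bash
python3 - <<'E'
from h import *
R=lambda p:(np.float64(p)+.5)/4-.5+[220,100]
E=onplane("top",R([[58,235],[230,232]]),75); print(E.round(1).tolist()); print('origin rail x',(E.mean(0)[:2]-RC)@U)
C=onplane("top",R([[373,419],[387,495]]),13);print('rib right end',C.round(1).tolist())
# verify cradle hypothesis by projecting its corners
for a,o in ((0.165,(434,41)),):
    ux=np.array([-np.sin(a),np.cos(a)]);uy=np.array([-np.cos(a),-np.sin(a)])
    im=cv2.imread("pics/top0.png");s=6;c=cv2.resize(im[190:240,240:330],None,fx=s,fy=s,interpolation=cv2.INTER_CUBIC)
    im2=cv2.imread("pics/side0.png");c2=cv2.resize(im2[215:270,310:365],None,fx=s,fy=s,interpolation=cv2.INTER_CUBIC)
    for P in [(-80,30,13),(-80,-30,13),(40,30,13),(40,-30,13),(80,30,6),(80,-30,6),(-80,17,13),(-80,-17,13),(40,17,13),(40,-17,13),(0,0,6)]:
        w=np.array([*(np.array(o)+ux*P[0]+uy*P[1]),P[2]])
        for n,cc,off in(("top",c,(240,190)),("side",c2,(310,215))):
            q=(proj(n,w)[0]-off+.5)*s-.5; cv2.circle(cc,tuple(int(v) for v in q.round()),2,(0,0,255),-1)
    cv2.imwrite("pics/cpt.png",c);cv2.imwrite("pics/cps.png",c2)
E
```

```text
[[618.7, 195.5, 75.0], [613.3, 65.9, 75.0]]
origin rail x 125.13966337744098
rib right end [[476.1, -33.5, 13.0], [416.4, -40.9, 13.0]]
```

View pics/cpt.png

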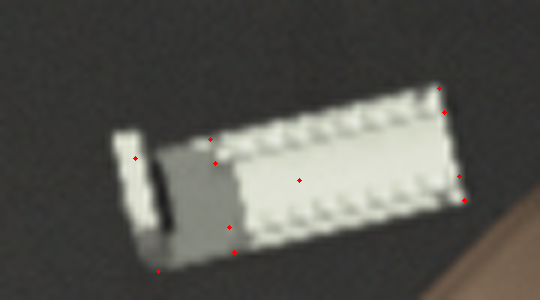

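View pics/cps.png

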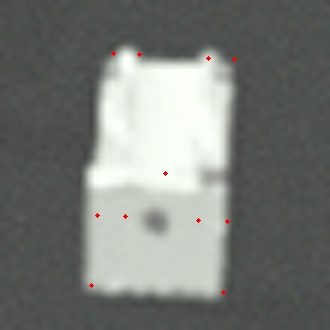

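The stop's origin is at rail x of about 125 and down at slot level. I'll lift it out and carry it over the cradle.

```bash
cat >> h.py <<'E'
CA=0.165;CO=np.array([434.,41.]);CX=np.array([-np.sin(CA),np.cos(CA)]);CY=np.array([-np.cos(CA),-np.sin(CA)])
QC=quat(np.pi/2+CA+np.pi)
def cp(x,y=0): return CO+CX*x+CY*y
def stc(tag=''):
    s=bot.read_state();d=s['tcp_pos'][:2]-CO;f=s['contact_force']
    print(tag,'t%.2f'%s['t'],'cr x %.2f y %.2f z %.2f'%(d@CX,d@CY,s['tcp_pos'][2]),'F cr %.1f %.1f %.1f'%(f[:2]@CX,f[:2]@CY,f[2]),'M',s['moment'].round(2),'w %.1f'%s['width']);return s
E
python3 - <<'E'
from h import *
bot.move_gripper(10,45); st('grip')
p=rp(135,.8)
bot.line_to(np.array([*p,75.]),60); st('l1')
bot.line_to(np.array([*p,155.]),120); bot.pause(.1); st('lift')
bot.line_to(np.array([*cp(-22),155.]),130,ori=QC); stc('over')
bot.line_to(np.array([*cp(-22),62.]),90); bot.pause(.2); stc('hover')
for n in("side","top"): cv2.imwrite(f"pics/{n}5.png",bot.camera(n)[...,::-1])
im=cv2.imread("pics/side5.png");cv2.imwrite("pics/side5c.png",cv2.resize(im[190:290,290:390],None,fx=6,fy=6,interpolation=cv2.INTER_CUBIC))
E
```

```text
grip t12.22 tcp [619.9 140.7  44.3] rail x 135.3 y 0.6 F [-0.8  2.4  4.8] w 23.9
l1 t12.88 tcp [619.5 140.4  75. ] rail x 135.0 y 1.0 F [-0.4 -0.1 -3.7] w 23.7
lift t13.80 tcp [619.1 140.2 153.8] rail x 134.7 y 1.4 F [-0.1  0.  -3.1] w 23.7
over t15.63 cr x -21.81 y -0.49 z 154.91 F cr -0.6 -0.7 -3.0 M [ 0.04  0.15 -0.01] w 23.5
hover t17.02 cr x -21.91 y -0.30 z 62.44 F cr 0.1 -0.4 -3.3 M [0.04 0.09 0.05] w 23.9
```

View pics/side5c.png

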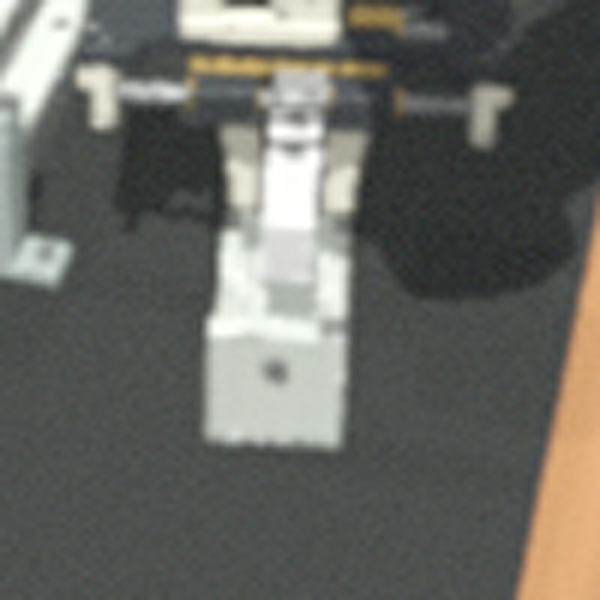

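View pics/top5.png

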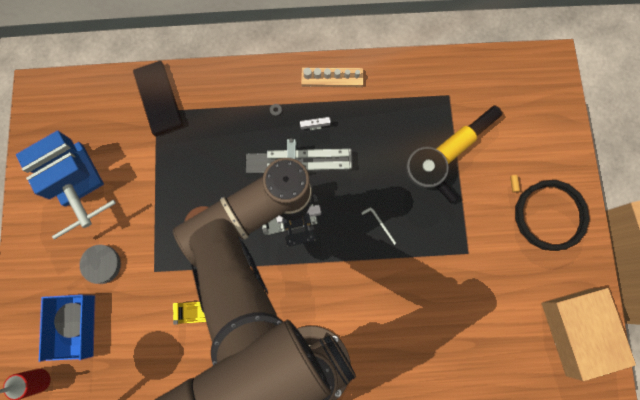

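```bash
python3 - <<'E'
from h import *
im=cv2.imread("pics/side5c.png")
for P in [(33,12,93),(33,-12,93),(33,12,59),(33,-12,59)]:
    w=[*cp(P[0],P[1]-.3),P[2]]; q=(proj("side",w)[0]-[290,190]+.5)*6-.5; print(P,q.round(0)); cv2.circle(im,tuple(int(v) for v in q),2,(0,0,255),-1)
cv2.imwrite("pics/side5d.png",im)
E
```

```text
(33, 12, 93) [313. 226.]
(33, -12, 93) [259. 223.]
(33, 12, 59) [311. 284.]
(33, -12, 59) [258. 281.]
```

View pics/side5d.png

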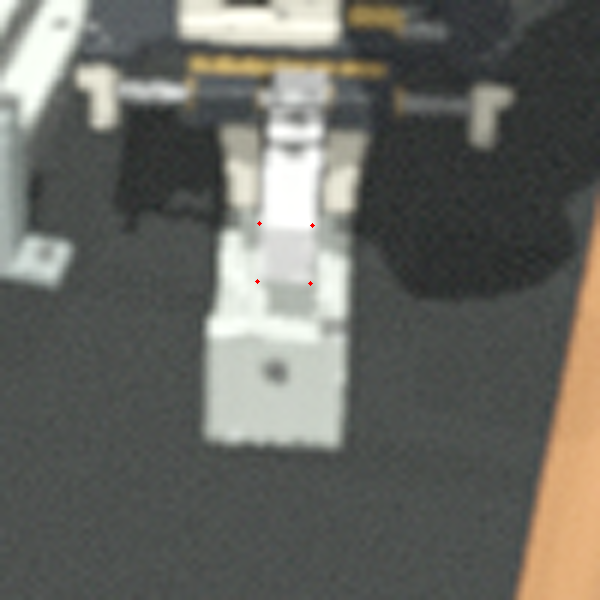

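```bash
python3 - <<'E'
from h import *
bot.line_to(np.array([*cp(-22,-1.),46.]),60); s=stc('z46')
z=46
while z>32:
    z-=1; bot.line_to(np.array([*cp(-22,-1.),z]),25); s=bot.read_state()
    if s['contact_force'][2]>0: break
stc('touch %.1f'%z)
cv2.imwrite("pics/side6c.png",cv2.resize(bot.camera("side")[190:290,290:390,::-1],None,fx=6,fy=6,interpolation=cv2.INTER_CUBIC))
E
```

```text
z46 t17.53 cr x -22.15 y -0.66 z 45.56 F cr 0.2 -0.6 -2.9 M [0.09 0.09 0.04] w 23.7
touch 36.0 t20.03 cr x -21.97 y -1.20 z 36.29 F cr 0.3 0.9 2.9 M [ 0.1   0.77 -0.05] w 23.7
```

View pics/side6c.png

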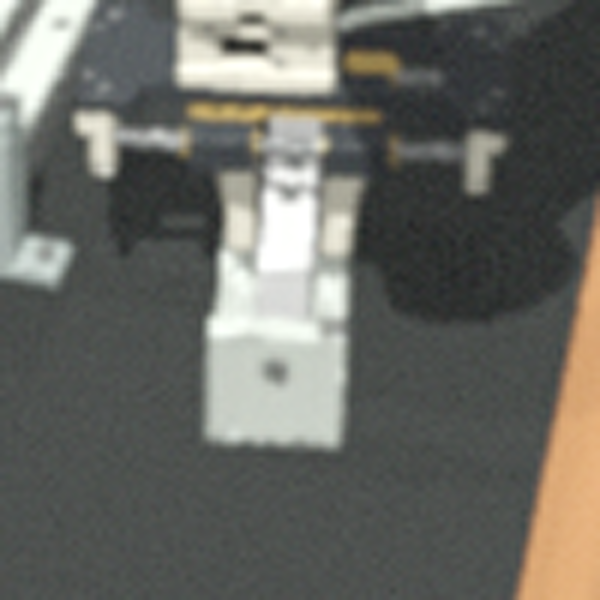

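It touched down at the plate height (foot at about 6 mm). I'll let it settle, regrip lightly and push by feel.

```bash
python3 - <<'E'
from h import *
bot.move_gripper(34); stc('rel')
bot.move_gripper(10,20); s=stc('regrip')
fx=lambda s:s['contact_force'][:2]@CX
x=-22.;z=36.5;n=0
y0=-1.
while x<25:
    x+=1.0; bot.line_to(np.array([*cp(x,y0),z]),20); s=bot.read_state(); f=fx(s)
    if n%4==0 or f<-4: stc('%.1f'%x)
    n+=1
    if f<-5: break
E
```

```text
rel t20.55 cr x -22.01 y -1.02 z 35.96 F cr -0.4 0.4 0.2 M [-0.04  0.09 -0.04] w 34.1
regrip t20.89 cr x -21.98 y -1.06 z 35.99 F cr 1.5 0.0 0.0 M [ 0.06 -0.04  0.03] w 24.1
-21.0 t21.14 cr x -21.03 y -0.63 z 36.31 F cr 0.3 -0.7 -2.7 M [0.01 0.11 0.01] w 24.2
-17.0 t22.14 cr x -16.95 y -1.02 z 36.51 F cr -0.5 0.3 -3.9 M [0.02 0.16 0.04] w 23.4
-13.0 t23.14 cr x -12.96 y -1.01 z 36.50 F cr 0.5 -0.3 -3.9 M [0.04 0.06 0.  ] w 23.9
-9.0 t24.14 cr x -8.95 y -1.01 z 36.49 F cr 0.4 0.0 -3.4 M [ 0.05  0.1  -0.06] w 24.0
-5.0 t25.14 cr x -4.94 y -1.03 z 36.52 F cr 0.2 0.9 -3.4 M [0.05 0.03 0.05] w 24.2
-1.0 t26.14 cr x -0.95 y -1.01 z 36.49 F cr -0.1 1.2 -3.4 M [ 0.06  0.14 -0.03] w 23.8
3.0 t27.14 cr x 3.02 y -0.99 z 36.50 F cr -0.4 -0.1 -3.7 M [ 0.03  0.12 -0.  ] w 24.0
7.0 t28.14 cr x 7.04 y -0.98 z 36.49 F cr 0.1 -0.3 -2.5 M [-0.01  0.12 -0.02] w 24.5
11.0 t29.14 cr x 11.03 y -1.01 z 36.50 F cr 0.5 -1.1 -3.5 M [-0.03  0.09 -0.04] w 23.9
13.0 t29.64 cr x 12.47 y -0.91 z 36.54 F cr -4.5 -2.0 -3.8 M [-1.79 -0.73 -0.03] w 23.9
14.0 t29.89 cr x 12.62 y -0.81 z 36.60 F cr -13.2 -3.8 -2.6 M [-4.28 -1.97 -0.06] w 24.2
```

Hard stop felt at about −13 N. I'll ease the load, lower the foot the last half millimetre onto the plate, check the force again and release.

```bash
python3 - <<'E'
from h import *
bot.line_to(np.array([*cp(13.6,-1.),35.9]),10); stc('lower')
bot.pause(.2); stc('hold')
bot.line_to(np.array([*cp(13.2,-1.),35.9]),10); bot.pause(.2);stc('ease')
bot.move_gripper(38); bot.pause(.2); stc('rel')
cv2.imwrite("pics/side7c.png",cv2.resize(bot.camera("side")[190:290,290:390,::-1],None,fx=6,fy=6,interpolation=cv2.INTER_CUBIC))
E
```

```text
lower t30.14 cr x 12.55 y -0.85 z 36.07 F cr -8.3 -2.0 -0.7 M [-3.12 -1.14  0.02] w 24.0
hold t30.34 cr x 12.54 y -0.85 z 36.09 F cr -9.3 -2.3 -1.3 M [-3.18 -1.16 -0.03] w 23.9
ease t30.79 cr x 12.50 y -0.89 z 36.05 F cr -6.9 -1.8 -0.8 M [-2.11 -0.67 -0.  ] w 23.6
rel t31.52 cr x 13.23 y -1.01 z 35.91 F cr 0.3 0.2 0.2 M [0.02 0.09 0.07] w 38.1
```

View pics/side7c.png

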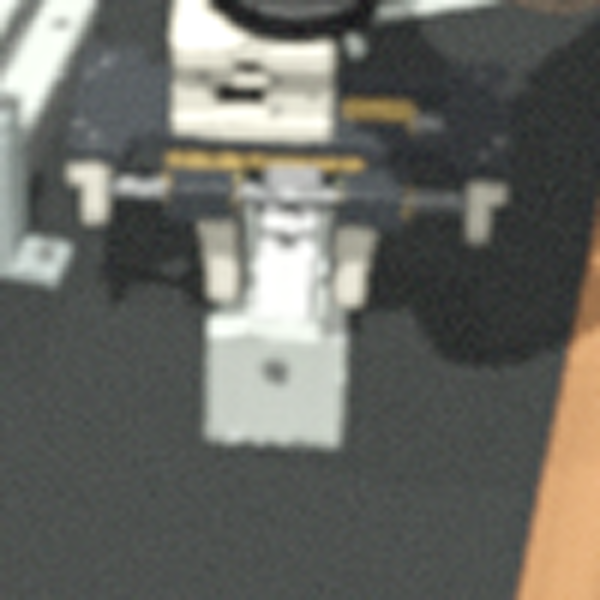

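```bash
python3 - <<'E'
from h import *
bot.move_gripper(10,20); stc('regrip')
x=13.2
for i in range(8):
    x+=.3; bot.line_to(np.array([*cp(x,-1.),35.9]),10); s=stc('%.1f'%x)
    if s['contact_force'][:2]@CX<-7: break
bot.move_gripper(44); stc('rel')
p=bot.read_state()['tcp_pos']
bot.line_to(np.array([p[0],p[1],150.]),120); stc('up')
bot.move_joints([-0.834,0.359,0.012,0,-1.224,-0.288]); stc('away')
for n in("side","top"): cv2.imwrite(f"pics/{n}8.png",bot.camera(n)[...,::-1])
a=cv2.imread("pics/side8.png")[190:290,290:390];b=cv2.imread("pics/top8.png")[180:250,240:340]
cv2.imwrite("pics/s8c.png",cv2.resize(a,None,fx=5,fy=5,interpolation=cv2.INTER_CUBIC));cv2.imwrite("pics/t8c.png",cv2.resize(b,None,fx=7,fy=7,interpolation=cv2.INTER_CUBIC))
E
```

```text
regrip t31.97 cr x 13.18 y -0.99 z 35.90 F cr 0.2 -0.1 0.3 M [-0.01  0.21 -0.04] w 23.8
13.5 t32.22 cr x 13.27 y -0.95 z 35.88 F cr -3.1 -1.5 -0.9 M [-1.05 -0.41  0.01] w 23.9
13.8 t32.47 cr x 13.34 y -0.88 z 35.87 F cr -5.6 -1.7 -0.2 M [-2.04 -0.88 -0.01] w 23.9
14.1 t32.72 cr x 13.38 y -0.87 z 35.89 F cr -7.6 -2.9 -0.1 M [-2.72 -1.33 -0.05] w 24.1
rel t33.32 cr x 14.19 y -1.02 z 35.93 F cr -0.0 0.2 -0.7 M [ 0.02  0.12 -0.02] w 43.9
up t34.42 cr x 14.05 y -0.50 z 149.33 F cr -0.1 0.1 -0.8 M [-0.03  0.1  -0.05] w 44.0
away t36.84 cr x -616.79 y 244.88 z 226.43 F cr -0.0 0.1 -1.2 M [ 0.01 -0.01 -0.01] w 43.7
```

View pics/t8c.png

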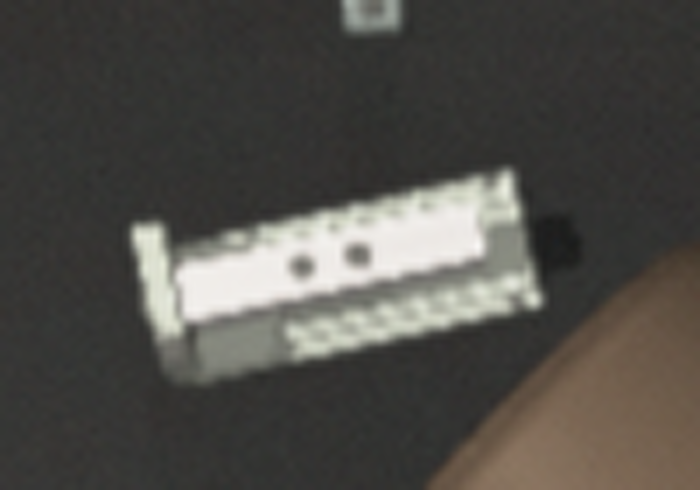

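View pics/s8c.png

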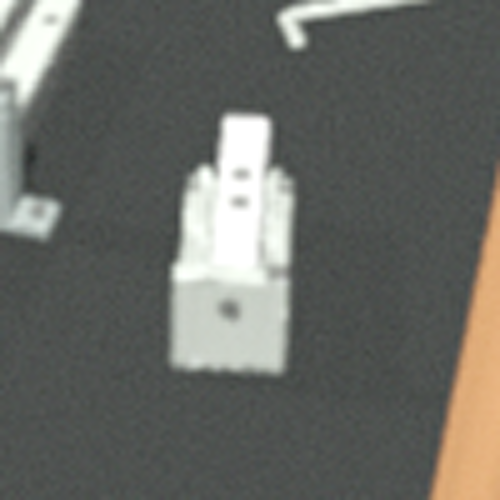

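View pics/top8.png

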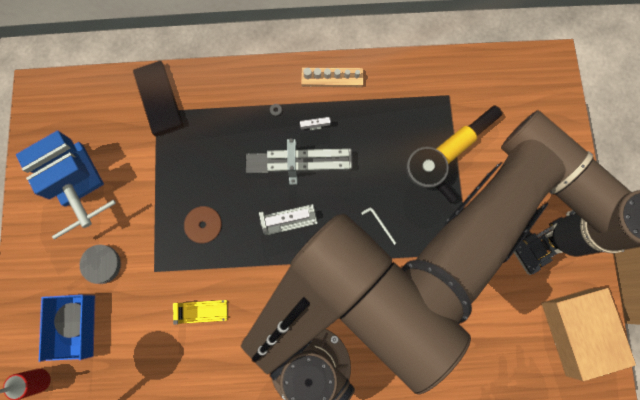

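```bash
python3 - <<'E'
from h import *
P=onplane("top",(np.float64([[175,266],[187,321],[487,254],[477,206]])+.5)/7-.5+[240,180],67)
d=P[:,:2]-CO; print(np.c_[d@CX,d@CY].round(1).tolist(),(d.mean(0)@CX).round(1),(d.mean(0)@CY).round(1))
a=cv2.cvtColor(cv2.imread("pics/top0.png"),6).astype(int);b=cv2.cvtColor(cv2.imread("pics/top8.png"),6).astype(int)
for n,(x0,x1,y0,y1) in dict(disc=(180,225,203,247),flange=(268,284,102,118),hex=(357,400,203,246)).items(): print(n,abs(a-b)[y0:y1,x0:x1].mean().round(1))
bot.close_job()
E
```

```text
[[69.0, -11.6], [68.7, 12.5], [-60.4, 12.5], [-60.8, -8.5]] 4.1 1.2
disc 1.3
flange 1.4
hex 1.5
the job is handed in; nothing more can be done
```

I handed the job in at about 37 s on the robot's clock (limit 54 s). It reports no verdict, so the outcome rests on the checks below.

**What I did:** I gripped the stop near its rear end and slid it under the bridge. I let go, took hold again on the open side and slid it out to the landing at rail x of about 125 mm. Then I lifted it out and set it down in the cradle channel, with touchdown felt at plate height. I pushed it by feel until it met a hard stop at about 13 N.

**Last checks:**
- **Seating:** on regripping, a push met firm resistance at once, reaching about 7.6 N within 0.2 mm of travel. That means the pad was hard against its seat. The pad's travel was only felt, not measured.
- **Final position:** in the last picture the stop stands in line in the channel, at cradle x of about 4 mm and y of about 1 mm, with its bar against the back plate. Both are within the allowed ranges. The arm reading gives x nearer 3 mm, which is within the camera's error.
- **Bystanders:** the disc, flange and hex key look the same in the before and after pictures, and the arm is clear of everything.

**One departure:** the stop was carried about 0.3–0.5 mm above the plate for most of the push, because my commanded height was slightly high. I lowered it onto the plate and repeated the push there before releasing it.

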